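Index the work nest by one hole and snap the cover shut

TASK

Draw the spring plunger of the inclined indexing head, swing its work nest counterclockwise (as you look onto the face) and let the pin drop fully home in the next hole, so that the nest is locked there. Only once the nest is locked, press the three snap tabs on the rim of the round cover fully down, one after another. Leave the other things on the bench where they are, and let go of everything at the end.

Things in the scene. Friction and masses are not known exactly. Their poses are not given: they have to be found in the camera images.
- face_centre (a point): centre of the round face (208 mm across) of the grey steel index head, which is fixed to the bench; on the turning axis, level with the flat top of the ring of holes. Its z axis is the turning axis, pointing out of the face, 25 degrees from vertical, leaning to the robot's side; x points uphill along the face, y to the left. It does not turn with the nest.
- first_hole (a point): mouth of the hole that holds the pin at the start, on the hole circle of radius 90 mm, level with the ring top. The next hole is on the same circle, in an adjustable sector, 55 to 85 degrees counterclockwise of this one (seen onto the face): where exactly is not measured and must be felt. Between the two the ring is flat and the pin's round end slides on it.
- knob_centre (a point): centre of the black knurled plunger knob: cylinder, 32 mm diameter, 24 mm long along the face's z axis, centre 40 mm above the ring top when the pin is home, 90 mm from the turning axis. Below it a stem, 13 mm free above the collar on the nest's 30 mm wide radial arm. It moves round with the nest. Along the circle the space beside it is free; inward the tabs are near.
- plunger (a joint): travel of the spring pin along +z of the face, m: 0 = fully home in a hole, 0.009 = round end riding on the flat ring, 0.016 = end stop. The spring pushes it home with 7.5 N at 0 and about 12 N at 0.014. The 12 mm pin has 1 mm play in a hole and drops in by itself when the knob is let free.
- nest (a joint): turn of the nest about the face's z axis in rad, 0 at the start, positive counterclockwise, range -0.4 to 1.9. Stays where it is left; friction about 2 N at the knob, and another 2 N when the pin rides on the ring. With the pin in a hole it is stopped hard.
- tab_0_top (a point): centre of the top of the first snap tab, 24 x 18 mm, on the rim of the white round cover (110 mm across) that the nest carries; 42 mm from the turning axis, 60 degrees counterclockwise from the plunger arm. When up, its top is 6 mm above the cover and 16 mm above the ring top. All tabs move with the nest.
- tab_1_top (a point): the same for the second tab, opposite the plunger arm. At the start it lies under the head's fixed steel guard strip (18 mm wide, radial, from 26 mm to 92 mm off the axis, underside 12 mm over the tab) and comes clear of it when the nest is indexed.
- tab_2_top (a point): the same for the third tab, 60 degrees clockwise from the plunger arm.
- tab_0 (a joint): travel of the first tab in m: 0 = up, 0.005 = fully down (end stop). Pressed along -z of the face, it gives way at 7 N and stays where it is pushed.
- tab_1 (a joint): the same for the second tab.
- tab_2 (a joint): the same for the third tab.
- screw_dish: steel dish of screws, 68 mm across, 18 mm high, loose, left of the head; bystander. Origin: centre of the underside.
- half_shell_1: green half housing, 74 x 27 x 13 mm, loose, left of the head; bystander. Origin: centre of the underside.
- tape_roll: roll of tape, 71 mm across, 24 mm high, loose, right of the head; bystander. Origin: centre of the underside.
- sleeve_pair_1: blue grip sleeve, 118 x 52 x 41 mm, loose, farther left; bystander. Origin: centre of the underside.

How it is judged:
By the outcome, as a careful person would: the job done as asked, in the order asked, and still so for the second after the job is handed in, with the robot touching nothing.
It also fails if it takes over 64 s, if anything falls off the work surface, if the arm or the gripper's body presses on something with over 40 N, if the wrist force passes 120 N, or if a joint passes its speed limit or range.

ROBOT

A 7-joint arm with a two-finger parallel gripper is mounted at the origin on a cart in front of the work surface, level with it; the furniture and walls round the work are solid. World frame = base frame: x ahead of the robot, y to its left, z up, the work surface at z = 0. Lengths are in mm, angles in rad, forces in N, time in s.
With the tool pointing down it reaches from about 425 to 875 mm from the base axis. Payload 4.7 kg.
Tool frame: the origin (TCP) lies at the very end of the fingers, on their centre line; the grasp point (between the pads) lies r.grip_depth behind it (r.grip_depth is the distance from the TCP to the grasp point, in mm); z points along the fingers, y is the line along which they close (so a half turn about z gives the same grasp; the last joint's range is limited). The gripper opens to 85 mm and grips with 20 to 120 N. Pads are 22 mm wide; open, the fingers measure 114 mm over their backs; the gripper's body (76 mm by 85 mm) begins 54 mm behind the grasp point. The pads swing forward as they close: fully open they stand 13 mm farther back than shut.
Start: joints at [-1.096, 0.321, -0.07, 1.45, 0.023, 1.371, -0.057], TCP at [289.061, 582.21, 231.349] pointing down, gripper open.
Joint ranges: [-2.86, 2.86], [-0.3, 2.09], [-1.38, 1.24], [0.06, 2.45], [-1.56, 4.7], [0.09, 2.05], [-2.69, 2.69]. Speed limits (rad/s): [2.57, 2.57, 3.14, 3.14, 3.14, 3.14, 3.14].

INTERFACE

Orientations are given as a rotation vector (axis times angle).
In Python, from workcell import telemetry, snapshot, r, search_frame gives the robot as it stands. The module is installed in compiled form; this text tells all that it offers.
- The arm moves only by the tool arm_command, never from a script. Its argument "steps" is a list of rows, each a list of 7 numbers: the shift along the tool's x, y, z in units of 0.02 m (1.0 is 0.02 m), then the turn, a rotation vector about the tool's x, y, z in units of 4 degrees (1.0 is 4 degrees), then the opening, from 0 (shut) to 1 (fully open). A call has 1 to 5 rows; each row shifts and turns the commanded pose from where the row before left it, along the tool's axes as they then stand; what a row does not reach is not made up. A row lasts 1/12 s, in which the tool goes at most 41.7 mm and 7.16 degrees, less where a joint would pass 70% of its speed; a pose out of reach is approached as far as the arm can. A call with a number of a shift or a turn outside -1 to 1 is refused whole. A call with a gripper value outside its range is refused whole. The fingers move at their own pace and stop on an object; "force" is the grip in N (left out, the last holds). Time passes only in rows, so rows that do not move let the fingers close. It gives the time, the measured TCP pose, the force, the opening and the grip force at its end, in the units of the state.
- telemetry.state(): the state, without advancing time (a new reading comes with each control period).
- snapshot(name): name is "side" or "top"; returns a dict with "color" (420x560x3 uint8, red, green, blue), "intrinsics" (3x3 intrinsics, pixels), "D" ([k1, k2, p1, p2, k3] as OpenCV has them; the pictures are not rectified), "extrinsics" (4x4, takes a point from world to camera coordinates). Camera axes: x right, y up, looking along -z (the intrinsics and any distortion apply to the point x, -y, -z); pixel columns grow to the right and rows downward; lengths in mm; the calibration is good to about 2 mm. A picture is of the moment at which its call begins. There is no depth.
- r.finish_job(): hands the job in; it is judged then, once.
Trained networks look in a picture, given as the dict that the camera call returned (one of the last four; its "shot" number tells which), for a name from the list of things; names that differ only in an ending like _2 or _b are one class to them, and where a whole thing is asked for, a point or a joint stands for the part that bears it (a point fixed in the world has none). Each returns a list of dicts, best first, with "conf" (0 to 1); they miss things now and then, are a little off and sometimes report something else, mostly with a low value. They report only what shows in the picture. A call takes as long as a camera call.
- search_frame(picture, target): "position" ([column, row] in pixels, amid what is visible of it).
The state is a dict: "t": time; "qpos": joint angles; "joint_vel": joint speeds; "tau": joint torques, N m; "tcp_pos": TCP position; "eef_rot": TCP orientation; "ft_force": force on the tool from outside, world axes, zero at the start; "moment": the same for the moment, N m; "opening": finger opening in mm; "gripper_force": force on a finger pad.
Only numpy, scipy, OpenCV 4.12 (cv2) and the standard library are available. Lean on these libraries where they do the work, as an engineer would, in place of code of your own. Each camera call takes 0.05 s, during which the arm holds its last target. There are 200 camera calls.

## Working session

There is one attempt and no reset: what is moved stays moved. The work goes in short steps, Python scripts to look and compute and a tool call to move; the robot and the scene stay as the last step left them, time stands still between calls to the robot, and variables do not carry over. Pictures are saved under pics/ and viewed, at most 10 in all, crops included, and the job is handed in when it is done.

Besides the shell and the picture viewer there is one more tool, called after "Call:" as name(argument=value, ...) on one line, values as JSON. arm_command: Moves the arm, as the interface text tells. Shifts and turns lie within -1 to 1; 1 stands for 0.02 m of shift or 4 degrees of turn. Its arguments: {"type":"object","properties":{"steps":{"type":"array"},"force":{"type":"number"}},"required":["steps"]}

```bash
mkdir -p pics; cat > h.py <<'E'
import numpy as np, cv2
from scipy.spatial.transform import Rotation as R
from workcell import telemetry, snapshot, r, search_frame
def ray(p,uv):
    K=np.array(p["intrinsics"]);D=np.array(p["D"],float);E=np.array(p["extrinsics"])
    x,y=cv2.undistortPoints(np.array([[uv]],float),K,D)[0,0]
    d=E[:3,:3].T@np.array([x,-y,-1]);o=-E[:3,:3].T@E[:3,3]
    return o,d/np.linalg.norm(d)
def proj(p,X):
    K=np.array(p["intrinsics"]);D=np.array(p["D"],float);E=np.array(p["extrinsics"])
    c=(E[:3,:3]@np.atleast_2d(X).T).T+E[:3,3]
    c=c*[1,-1,-1]
    return cv2.projectPoints(c,np.zeros(3),np.zeros(3),K,D)[0][:,0]
def tri(rays):
    A=sum(np.eye(3)-np.outer(d,d) for o,d in rays);b=sum((np.eye(3)-np.outer(d,d))@o for o,d in rays)
    return np.linalg.solve(A,b)
E
python3 - <<'E'
from h import *
print(telemetry.state(), r.grip_depth)
ps={n:snapshot(n) for n in("side","top")}
for n,p in ps.items():
    cv2.imwrite(f"pics/{n}0.png",p["color"][:,:,::-1])
    print(n,ray(p,[280,210]))
for t in ["face_centre","first_hole","knob_centre","tab_0_top","tab_1_top","tab_2_top","screw_dish","tape_roll","half_shell_1"]:
    for n,p in ps.items():
        print(t,n,[(np.round(d["position"]).tolist(),round(d["conf"],2)) for d in search_frame(p,t)][:4])
E
```

```text
{'t': 0.0, 'qpos': array([-1.09592676,  0.32185166, -0.07008229,  1.45168703,  0.02259708,
        1.37081703, -0.05687483]), 'joint_vel': array([-0.00102164, -0.00091638,  0.0006641 ,  0.00011319,  0.00065703,
       -0.00090471,  0.00084967]), 'tau': array([ 6.44454904e-04, -4.93574452e+01, -3.81586561e-01, -3.14332187e+01,
        1.29510532e-02,  1.13409664e-02, -1.94887946e-05]), 'tcp_pos': array([288.81430176, 581.69556923, 230.19884768]), 'eef_rot': array([-7.17226730e-01, -3.05825889e+00,  3.05300873e-03]), 'ft_force': array([0.30685238, 0.57069159, 0.07362525]), 'moment': array([0.03671214, 0.03384299, 0.00892399]), 'gripper_force': 0.0, 'opening': 85.67870883616747} 18.700000000000003
side (array([529.3555168 , 721.26332335, 476.51055681]), array([ 0.05539069, -0.89851473, -0.43543444]))
top (array([ 497.45200321, -100.59189874, 1031.08810559]), array([ 0.10271799,  0.01950174, -0.99451933]))
face_centre side [([306.0, 189.0], 0.7)]
face_centre top [([387.0, 210.0], 0.95), ([152.0, 232.0], 0.38)]
first_hole side [([293.0, 171.0], 0.79)]
first_hole top [([385.0, 228.0], 0.64)]
knob_centre side [([306.0, 166.0], 0.6)]
knob_centre top [([376.0, 240.0], 0.66)]
tab_0_top side [([278.0, 169.0], 0.49)]
tab_0_top top [([376.0, 245.0], 0.61)]
tab_1_top side []
tab_1_top top [([391.0, 218.0], 0.46)]
tab_2_top side [([291.0, 189.0], 0.48)]
tab_2_top top []
screw_dish side [([274.0, 244.0], 0.73)]
screw_dish top [([267.0, 207.0], 0.64)]
tape_roll side [([277.0, 169.0], 0.61)]
tape_roll top [([411.0, 203.0], 0.79)]
half_shell_1 side []
half_shell_1 top [([290.0, 172.0], 0.74)]
```

View pics/side0.png

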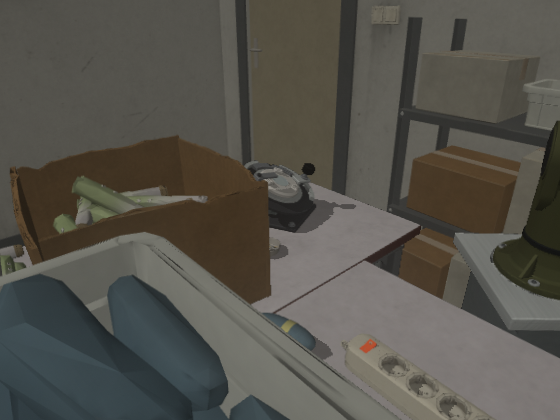

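View pics/top0.png

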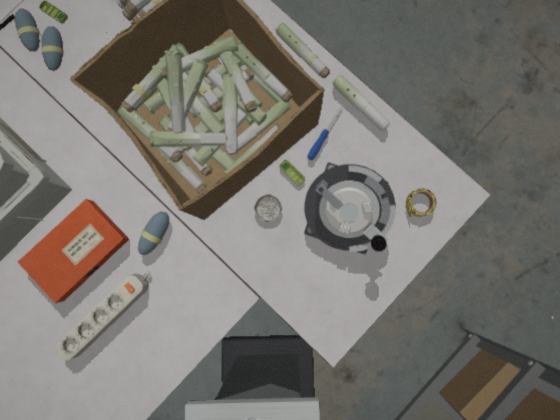

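The side view shows the head at about (280,190) with the knob at (309,169). The top view shows the head at about (350,208), the knob at (378,243), the guard strip near (330,190) and the bystanders around them. Next I'll enlarge both.

```bash
python3 - <<'E'
from h import *
t=snapshot("top");s=snapshot("side")
c=t["color"][140:280,270:450][:,:,::-1];a=cv2.resize(c,None,fx=4.4,fy=4.2857,interpolation=cv2.INTER_CUBIC)
cv2.imwrite("pics/top1.png",a)
c=s["color"][145:245,220:340][:,:,::-1];a=cv2.resize(c,None,fx=6,fy=6,interpolation=cv2.INTER_CUBIC)
cv2.imwrite("pics/side1.png",np.clip(a*1.6,0,255))
for X in [[0,0,0],[500,0,0],[500,-200,0],[700,0,0],[600,-200,100]]: print(X,proj(t,X),proj(s,X))
E
```

```text
[0, 0, 0] [[251.9859057  470.20825049]] [[547.79183476 268.90443225]]
[500, 0, 0] [[248.54950435 252.76536716]] [[314.73767228 264.10382   ]]
[500, -200, 0] [[329.61440541 250.60611185]] [[313.27572754 221.14072127]]
[700, 0, 0] [[247.15617187 173.00146872]] [[222.25992035 261.46810101]]
[600, -200, 100] [[332.17915887 205.72472834]] [[274.30511071 184.63366014]][ WARN:0@1.276] global loadsave.cpp:1063 imwrite_ Unsupported depth image for selected encoder is fallbacked to CV_8U.
```

View pics/top1.png

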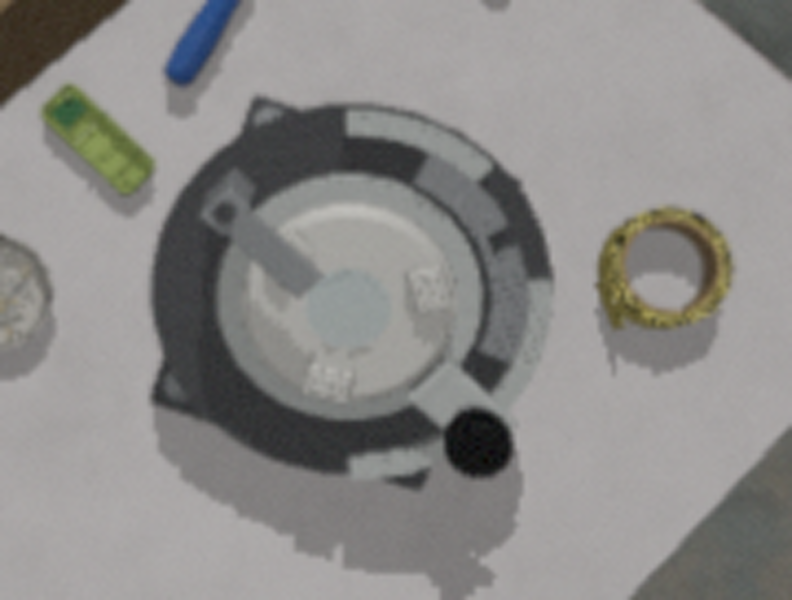

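View pics/side1.png

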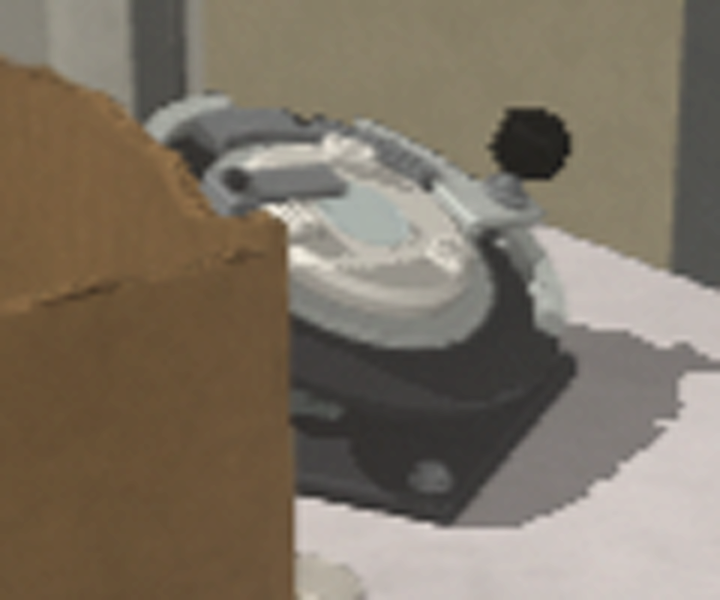

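The top crop shows the knob at full-image (378.6,242.9), the cover centre at (348.9,211.6), tab_0 at (368.2,207.7), tab_2 at (345,228.7) and the guard tip at (339.3,206). In the side crop they are: knob (308.7,168.8), centre (281.7,181.2), tab_0 (277.5,170), tab_2 (293,187). I'll fit the head model to these.

```bash
cat >> h.py <<'E'
def frame(yaw,tilt=25):
    # z leans horizontally along -u, u=(cos yaw, sin yaw); x uphill
    return R.from_euler('ZY',[yaw,-np.radians(tilt)]).as_matrix()
def model(q,th=0):
    F=frame(q[3]);c=np.array(q[:3]);P=lambda rr,a,z:c+F@[rr*np.cos(a),rr*np.sin(a),z]
    a=q[4]+th
    return dict(knob=P(90,a,40),cen=P(0,0,12),t0=P(42,a+np.pi/3,16),t2=P(42,a-np.pi/3,16),t1=P(42,a+np.pi,16),tip=P(26,q[4]+np.pi,30),hole=P(90,q[4],0)),F
E
python3 - <<'E'
from h import *
from scipy.optimize import least_squares
t=snapshot("top");s=snapshot("side")
ob=[(t,"knob",(378.6,242.9)),(s,"knob",(308.7,168.8)),(t,"cen",(348.9,211.6)),(s,"cen",(281.7,181.2)),(t,"t0",(368.2,207.7)),(s,"t0",(277.5,170)),(t,"t2",(345,228.7)),(s,"t2",(293,187.3)),(t,"tip",(339.3,206))]
def res(q):
    m,_=model(q);return np.concatenate([proj(p,m[k])[0]-u for p,k,u in ob])
print("knob tri",tri([ray(t,(378.6,242.9)),ray(s,(308.7,168.8))]))
for y in (-.8,0,.8):
    f=least_squares(res,[580,-230,100,y,np.pi+.5-y],loss='soft_l1');print(f.cost,np.round(f.x,3))
m,F=model(f.x);print(np.round(f.fun.reshape(-1,2),1));print({k:np.round(v,1) for k,v in m.items()});print(np.round(F,3))
np.save("q.npy",f.x)
a=t["color"][:,:,::-1].copy();b=s["color"][:,:,::-1].copy()
th=np.linspace(0,2*np.pi,60)
c=np.array(f.x[:3])
for p,im in((t,a),(s,b)):
    for rr,z in((104,0),(90,0),(55,10)):
        pts=proj(p,c+(F@np.array([rr*np.cos(th),rr*np.sin(th),z+0*th])).T);cv2.polylines(im,[np.int32(pts*16)],True,(0,0,255),1,cv2.LINE_AA,4)
    for v in m.values(): cv2.circle(im,tuple(int(x) for x in proj(p,v)[0].round()),1,(0,255,0),-1)
cv2.imwrite("pics/fit.png",np.vstack([cv2.resize(a[140:280,270:450],(540,300) if 0 else (385,300),interpolation=2),cv2.resize(b[145:245,220:340],(385,300),interpolation=2)]))
E
```

```text
knob tri [ 513.92090619 -297.93358983  107.8080264 ]
3.7650994676124183 [ 5.91020e+02 -2.40684e+02  8.39800e+01 -4.75000e-01  4.39800e+00]
3.765099467580163 [ 5.91020e+02 -2.40684e+02  8.39800e+01 -4.75000e-01  4.39800e+00]
3.7650994675863845 [ 5.91020e+02 -2.40684e+02  8.39800e+01 -4.75000e-01  4.39800e+00]
[[-0.1 -0.3]
 [-0.2 -0.2]
 [ 0.3 -0.2]
 [-1.1 -0.2]
 [-0.7 -0.5]
 [ 1.3  0.1]
 [-0.3  0.3]
 [ 2.4  0.3]
 [ 0.9 -0.1]]
{'knob': array([ 514.4, -297.5,  108.5]), 'cen': array([ 586.5, -238.4,   94.9]), 't0': array([ 593.4, -277. ,  110.4]), 't2': array([ 547.9, -228.3,   81.1]), 't1': array([ 613.7, -207.5,  104. ]), 'tip': array([ 597.5, -216.2,  114.6]), 'hole': array([ 529.5, -305.3,   72.2])}
[[ 0.806  0.457 -0.376]
 [-0.414  0.889  0.193]
 [ 0.423  0.     0.906]]
```

View pics/fit.png

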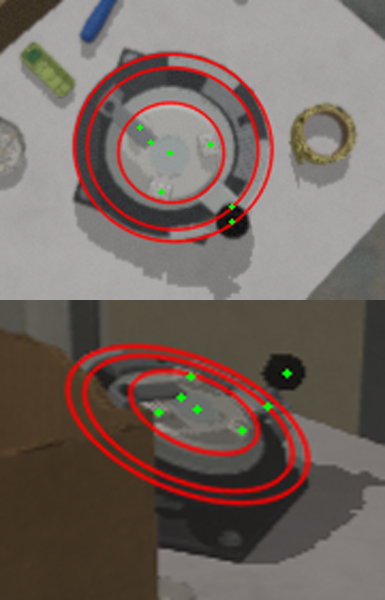

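The fit residuals are about 1 px, and the model overlays the ring, tabs and knob in both views. Next is a screw-motion row calculator, plus the box height for clearance.

```bash
cat >> h.py <<'E'
from scipy.linalg import expm,logm
def T(p,Rm):
    M=np.eye(4);M[:3,:3]=Rm;M[:3,3]=p;return M
def now():
    s=telemetry.state();return T(s["tcp_pos"],R.from_rotvec(s["eef_rot"]).as_matrix())
def rows(A,B,n=None):
    L=np.real(logm(np.linalg.inv(A)@B))
    def row(n):
        M=expm(L/n);return np.r_[M[:3,3]/20,np.degrees(R.from_matrix(M[:3,:3]).as_rotvec())/4]
    if n is None:
        n=1
        while np.abs(row(n)).max()>1:n+=1
    return n,np.round(row(n),3),[np.round((A@expm(L*k/4))[:3,3]) for k in (1,2,3,4)]
def toolpose(q,a_y,pt):
    # tool z=-face z, tool y at face angle a_y, TCP at pt
    F=frame(q[3]);y=F@[np.cos(a_y),np.sin(a_y),0];z=-F[:,2]
    return T(pt,np.stack([np.cross(y,z),y,z],1))
E
python3 - <<'E'
from h import *
t=snapshot("top");s=snapshot("side")
print("box corner",tri([ray(s,(268,188)),ray(t,(187,212))]))
q=np.load("q.npy");m,F=model(q)
A=now();V=T([490,40,320],R.from_euler('z',-63.6,degrees=True).as_matrix()@A[:3,:3])
n=rows(A,V);print(n)
B=toolpose(q,q[4]+np.pi/2,m["knob"]+F[:,2]*40)
print(np.round(B,2));print(rows(V,B))
E
```

```text
box corner [585.33646467  99.35786932 215.76385663]
(30, array([-0.991, -0.22 , -0.148,  0.   , -0.   ,  0.53 ]), [array([395., 473., 254.]), array([467., 340., 276.]), array([499., 191., 298.]), array([490.,  40., 320.])])
[[ 6.8000e-01  6.3000e-01  3.8000e-01  4.9939e+02]
 [ 7.2000e-01 -6.7000e-01 -1.9000e-01 -2.8981e+02]
 [ 1.3000e-01  4.0000e-01 -9.1000e-01  1.4472e+02]
 [ 0.0000e+00  0.0000e+00  0.0000e+00  1.0000e+00]]
(16, array([-0.981,  0.287,  0.588, -0.399, -0.032,  0.695]), [array([509., -40., 274.]), array([ 517., -123.,  230.]), array([ 514., -207.,  188.]), array([ 499., -290.,  145.])])
```

Call:
arm_command(steps=[[-0.99, -0.22, -0.15, 0, 0, 0.53, 1], [-0.99, -0.22, -0.15, 0, 0, 0.53, 1], [-0.99, -0.22, -0.15, 0, 0, 0.53, 1], [-0.99, -0.22, -0.15, 0, 0, 0.53, 1], [-0.99, -0.22, -0.15, 0, 0, 0.53, 1]])

```text
t: 1.72
tcp_pos: [365.5, 510.5, 246.9]
eef_rot: [1.005, 2.976, 0.0]
ft_force: [-0.2, 0.2, 0.2]
opening: 85.3
gripper_force: 0.0
```

Call:
arm_command(steps=[[-0.99, -0.22, -0.15, 0, 0, 0.53, 1], [-0.99, -0.22, -0.15, 0, 0, 0.53, 1], [-0.99, -0.22, -0.15, 0, 0, 0.53, 1], [-0.99, -0.22, -0.15, 0, 0, 0.53, 1], [-0.99, -0.22, -0.15, 0, 0, 0.53, 1]])

```text
t: 2.13
tcp_pos: [423.9, 429.4, 261.7]
eef_rot: [1.273, 2.872, 0.0]
ft_force: [-0.8, 0.2, 0.6]
opening: 85.4
gripper_force: 0.0
```

Call:
arm_command(steps=[[-0.99, -0.22, -0.15, 0, 0, 0.53, 1], [-0.99, -0.22, -0.15, 0, 0, 0.53, 1], [-0.99, -0.22, -0.15, 0, 0, 0.53, 1], [-0.99, -0.22, -0.15, 0, 0, 0.53, 1], [-0.99, -0.22, -0.15, 0, 0, 0.53, 1]])

```text
t: 2.55
tcp_pos: [467.3, 338.1, 276.7]
eef_rot: [-1.533, -2.742, -0.0]
ft_force: [-0.3, -0.9, -0.2]
opening: 85.5
gripper_force: 0.0
```

Call:
arm_command(steps=[[-0.99, -0.22, -0.15, 0, 0, 0.53, 1], [-0.99, -0.22, -0.15, 0, 0, 0.53, 1], [-0.99, -0.22, -0.15, 0, 0, 0.53, 1], [-0.99, -0.22, -0.15, 0, 0, 0.53, 1], [-0.99, -0.22, -0.15, 0, 0, 0.53, 1]])

```text
t: 2.97
tcp_pos: [493.2, 240.1, 291.7]
eef_rot: [-1.78, -2.589, -0.0]
ft_force: [-0.2, -0.3, -0.0]
opening: 85.4
gripper_force: 0.0
```

Call:
arm_command(steps=[[-0.99, -0.22, -0.15, 0, 0, 0.53, 1], [-0.99, -0.22, -0.15, 0, 0, 0.53, 1], [-0.99, -0.22, -0.15, 0, 0, 0.53, 1], [-0.99, -0.22, -0.15, 0, 0, 0.53, 1], [-0.99, -0.22, -0.15, 0, 0, 0.53, 1]])

```text
t: 3.38
tcp_pos: [500.6, 139.1, 306.7]
eef_rot: [2.011, 2.413, 0.0]
ft_force: [0.2, 0.3, 0.0]
opening: 85.6
gripper_force: 0.0
```

Call:
arm_command(steps=[[-0.99, -0.22, -0.15, 0, 0, 0.53, 1], [-0.99, -0.22, -0.15, 0, 0, 0.53, 1], [-0.99, -0.22, -0.15, 0, 0, 0.53, 1], [-0.99, -0.22, -0.15, 0, 0, 0.53, 1], [-0.99, -0.22, -0.15, 0, 0, 0.53, 0.65]])

```text
t: 3.8
tcp_pos: [489.4, 38.4, 321.7]
eef_rot: [-2.226, -2.217, -0.0]
ft_force: [-0.1, 0.1, -0.3]
opening: 75.2
gripper_force: 0.0
```

```bash
python3 - <<'E'
from h import *
q=np.load("q.npy");m,F=model(q);A=now();s=telemetry.state()
print(s["t"],s["tcp_pos"],s["qpos"],s["ft_force"])
B=toolpose(q,q[4]+np.pi/2,m["knob"]+F[:,2]*40)
print(rows(A,B))
E
```

```text
3.8 [489.37779537  38.44769632 321.65708513] [-0.55082971 -0.06615441  0.39900377  1.69892121  0.02563364  1.50353429
 -0.15803958] [-0.12189622  0.0657713  -0.34586434]
(16, array([-0.974,  0.288,  0.594, -0.399, -0.032,  0.692]), [array([508., -41., 275.]), array([ 517., -124.,  231.]), array([ 514., -207.,  188.]), array([ 499., -290.,  145.])])
```

Call:
arm_command(steps=[[-0.97, 0.29, 0.59, -0.4, -0.03, 0.69, 0.65], [-0.97, 0.29, 0.59, -0.4, -0.03, 0.69, 0.65], [-0.97, 0.29, 0.59, -0.4, -0.03, 0.69, 0.65], [-0.97, 0.29, 0.59, -0.4, -0.03, 0.69, 0.65], [-0.97, 0.29, 0.59, -0.4, -0.03, 0.69, 0.65]])

```text
t: 4.22
tcp_pos: [512.2, -61.1, 263.8]
eef_rot: [2.39, 1.865, 0.14]
ft_force: [-0.5, -0.3, -0.2]
opening: 55.6
gripper_force: 0.0
```

Call:
arm_command(steps=[[-0.97, 0.29, 0.59, -0.4, -0.03, 0.69, 0.65], [-0.97, 0.29, 0.59, -0.4, -0.03, 0.69, 0.65], [-0.97, 0.29, 0.59, -0.4, -0.03, 0.69, 0.65], [-0.97, 0.29, 0.59, -0.4, -0.03, 0.69, 0.65], [-0.97, 0.29, 0.59, -0.4, -0.03, 0.69, 0.65]])

```text
t: 4.63
tcp_pos: [517.7, -164.7, 209.7]
eef_rot: [2.502, 1.503, 0.267]
ft_force: [-1.1, -0.6, -0.5]
opening: 55.7
gripper_force: 0.0
```

Call:
arm_command(steps=[[-0.97, 0.29, 0.59, -0.4, -0.03, 0.69, 0.65], [-0.97, 0.29, 0.59, -0.4, -0.03, 0.69, 0.65], [-0.97, 0.29, 0.59, -0.4, -0.03, 0.69, 0.65], [-0.97, 0.29, 0.59, -0.4, -0.03, 0.69, 0.65], [-0.97, 0.29, 0.59, -0.4, -0.03, 0.69, 0.65]])

```text
t: 5.05
tcp_pos: [505.8, -268.0, 156.3]
eef_rot: [2.564, 1.135, 0.383]
ft_force: [0.3, 0.2, -0.1]
opening: 55.5
gripper_force: 0.0
```

```bash
python3 - <<'E'
from h import *
q=np.load("q.npy");m,F=model(q);A=now();s=telemetry.state()
print(s["t"],s["tcp_pos"],s["qpos"],s["ft_force"])
B=toolpose(q,q[4]+np.pi/2,m["knob"]+F[:,2]*40)
print(rows(A,B,1)[1])
t=snapshot("top");sd=snapshot("side")
c=t["color"][180:280,310:430][:,:,::-1];d=sd["color"][110:210,240:360][:,:,::-1]
for P in [A[:3,3]]:
  for im,p,o in((c,t,(310,180)),(d,sd,(240,110))):
    print(proj(p,P)[0],proj(p,m["knob"])[0])
a=np.vstack([cv2.resize(x,(480,300) if 0 else (360,300),interpolation=2) for x in(c,d)])
cv2.imwrite("pics/pre.png",cv2.convertScaleAbs(a,alpha=1.6))
E
```

```text
5.05 [ 505.78650841 -268.01756635  156.30229732] [-0.25864374 -0.11701232  0.66971535  2.12290395  0.12502383  0.70092225
 -0.39341279] [ 0.29710188  0.20992104 -0.050629  ]
[-1.093  0.26   0.602 -0.384 -0.078  0.701]
[369.36974788 246.60523662] [378.47196701 242.63898845]
[312.42355469 155.06533327] [308.54678537 168.6157325 ]
```

View pics/pre.png

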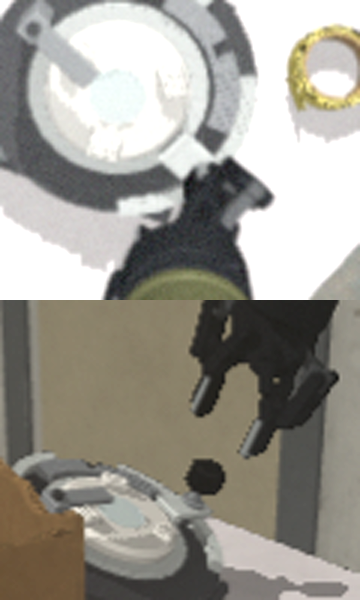

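The picture shows the open fingers just above the knob, straddling it at about (205,476) in the lower crop, with the head unmoved. I'll line up and go down along the face axis.

```bash
python3 - <<'E'
from h import *
q=np.load("q.npy");m,F=model(q);A=now()
B=toolpose(q,q[4]+np.pi/2,m["knob"]+F[:,2]*22)
B1=toolpose(q,q[4]+np.pi/2,m["knob"]-F[:,2]*20)
print(rows(A,B,2));print(rows(B,B1,3))
E
```

```text
(2, array([-0.463,  0.196,  0.726, -0.223, -0.009,  0.334]), [array([ 504., -275.,  148.]), array([ 504., -281.,  141.]), array([ 505., -287.,  135.]), array([ 506., -293.,  128.])])
(3, array([-0. ,  0. ,  0.7,  0. , -0. , -0. ]), [array([ 510., -295.,  119.]), array([ 514., -297.,  109.]), array([ 518., -299.,  100.]), array([ 522., -301.,   90.])])
```

Call:
arm_command(steps=[[-0.46, 0.2, 0.73, -0.22, -0.01, 0.33, 0.65], [-0.46, 0.2, 0.73, -0.22, -0.01, 0.33, 0.65], [0, 0, 0.6, 0, 0, 0, 0.65], [0, 0, 0.6, 0, 0, 0, 0.65], [0, 0, 0.9, 0, 0, 0, 0.65]])

```text
t: 5.57
tcp_pos: [527.7, -298.4, 93.8]
eef_rot: [2.565, 1.069, 0.408]
ft_force: [0.0, 0.0, -0.5]
opening: 55.7
gripper_force: 0.0
```

```bash
python3 - <<'E'
from h import *
q=np.load("q.npy");m,F=model(q);A=now();s=telemetry.state()
print(s["t"],s["tcp_pos"],s["qpos"],s["ft_force"], F.T@(A[:3,3]-q[:3]),F.T@(A[:3,3]-m["knob"]), (A[:3,:3].T@F).round(3))
t=snapshot("top");sd=snapshot("side")
c=t["color"][180:280,310:430][:,:,::-1];d=sd["color"][130:210,260:356][:,:,::-1]
a=np.vstack([cv2.resize(x,(360,300),interpolation=2) for x in(c,d)])
cv2.imwrite("pics/at.png",cv2.convertScaleAbs(a,alpha=2))
E
```

```text
5.5667 [ 527.65131663 -298.352239     93.827232  ] [-0.24026717  0.06943934  0.74152911  2.13874908 -0.11895364  0.51225961
 -0.20106525] [ 0.04065932  0.04209439 -0.54435204] [-23.01502592 -80.26296056  21.59759536] [  4.81210298   5.32705578 -18.40240464] [[ 0.303  0.953  0.007]
 [ 0.953 -0.303  0.004]
 [ 0.006  0.005 -1.   ]]
```

View pics/at.png

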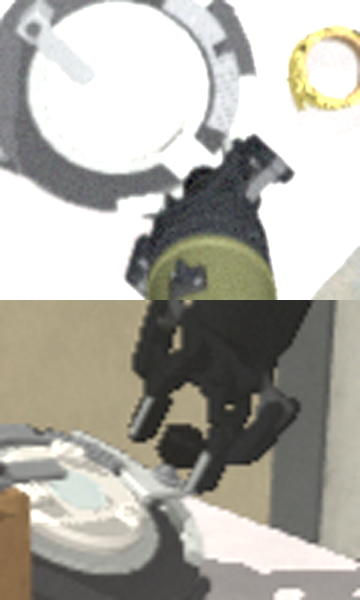

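The fingers straddle the knob (about (185,443) in the lower crop). The TCP sits about 6.5 mm too far inward, so I'll correct that and close.

Call:
arm_command(steps=[[-0.33, -0.14, 0.03, 0, 0, 0, 0.65], [0, 0, 0, 0, 0, 0, 0.2], [0, 0, 0, 0, 0, 0, 0.2], [0, 0, 0, 0, 0, 0, 0.2], [0, 0, 0, 0, 0, 0, 0.2]], force=60)

```text
t: 6.08
tcp_pos: [520.2, -301.5, 91.2]
eef_rot: [2.567, 1.068, 0.406]
ft_force: [-5.3, 0.9, 6.2]
opening: 30.7
gripper_force: 58.6
```

```bash
cat > st.py <<'E'
from h import *
q=np.load("q.npy");m,F=model(q);A=now();s=telemetry.state()
p=F.T@(A[:3,3]-q[:3]);f=F.T@s["ft_force"]
a=np.arctan2(p[1],p[0])
print("t",s["t"],"face",p.round(1),"r",np.hypot(*p[:2]).round(1),"th",np.degrees((a-q[4])%(2*np.pi)).round(1),"f(face)",f.round(1),"open",round(s["opening"],1),"grip",round(s["gripper_force"],1),"q",s["qpos"].round(2))
print("tool err deg",np.degrees(R.from_matrix(toolpose(q,a+np.pi/2,A[:3,3])[:3,:3].T@A[:3,:3]).as_rotvec()).round(1), "ftool",(A[:3,:3].T@s["ft_force"]).round(1))
E
python3 st.py
```

```text
t 6.0833 face [-28.9 -86.5  21.4] r 91.2 th 359.6 f(face) [-2.  -1.6  7.8] open 30.7 grip 58.6 q [-0.23  0.06  0.75  2.15 -0.12  0.51 -0.19]
tool err deg [-0.1  0.3 -0.8] ftool [-2.1 -1.4 -7.8]
```

Call:
arm_command(steps=[[0, 0, -0.2, 0, 0, 0, 0.2], [0, 0, -0.2, 0, 0, 0, 0.2], [0, 0, -0.2, 0, 0, 0, 0.2], [0, 0, 0, 0, 0, 0, 0.2]])

```text
t: 6.42
tcp_pos: [515.3, -299.4, 101.3]
eef_rot: [2.566, 1.067, 0.405]
ft_force: [4.3, -4.0, -9.9]
opening: 30.2
gripper_force: 60.4
```

```bash
python3 st.py
```

```text
t 6.4167 face [-29.4 -86.8  32.8] r 91.6 th 359.3 f(face) [  0.9  -1.6 -11.3] open 30.2 grip 60.4 q [-0.24  0.03  0.75  2.15 -0.06  0.53 -0.24]
tool err deg [-0.1  0.2 -1. ] ftool [-1.3  1.3 11.3]
```

Call:
arm_command(steps=[[0.006, 0.236, 0, 0, 0, -0.75, 0.2], [0.006, 0.236, 0, 0, 0, -0.75, 0.2], [0.006, 0.236, 0, 0, 0, -0.75, 0.2], [0.006, 0.236, 0, 0, 0, -0.75, 0.2], [0.006, 0.236, 0, 0, 0, -0.75, 0.2]])

```text
t: 6.83
tcp_pos: [532.2, -313.4, 110.8]
eef_rot: [2.381, 1.381, 0.336]
ft_force: [4.2, -4.7, -10.0]
opening: 30.5
gripper_force: 60.2
```

```bash
python3 st.py
```

```text
t 6.8333 face [ -6.  -91.6  32.4] r 91.7 th 14.3 f(face) [  1.1  -2.3 -11.5] open 30.5 grip 60.2 q [-0.21  0.07  0.74  2.1  -0.12  0.55  0.08]
tool err deg [-0.2  0.1 -1.1] ftool [-2.3  1.2 11.5]
```

Call:
arm_command(steps=[[0.006, 0.236, 0, 0, 0, -0.75, 0.2], [0.006, 0.236, 0, 0, 0, -0.75, 0.2], [0.006, 0.236, 0, 0, 0, -0.75, 0.2], [0.006, 0.236, 0, 0, 0, -0.75, 0.2], [0.006, 0.236, 0, 0, 0, -0.75, 0.2]])

```text
t: 7.25
tcp_pos: [552.4, -322.2, 121.4]
eef_rot: [2.163, 1.665, 0.263]
ft_force: [4.6, -6.6, -10.7]
opening: 30.4
gripper_force: 60.1
```

Call:
arm_command(steps=[[0.006, 0.236, 0, 0, 0, -0.75, 0.2], [0.006, 0.236, 0, 0, 0, -0.75, 0.2], [0.006, 0.236, 0, 0, 0, -0.75, 0.2], [0.006, 0.236, 0, 0, 0, -0.75, 0.2], [0.006, 0.236, 0, 0, 0, -0.75, 0.2]])

```text
t: 7.67
tcp_pos: [574.5, -324.8, 131.6]
eef_rot: [1.915, 1.92, 0.188]
ft_force: [4.2, -7.4, -9.4]
opening: 30.7
gripper_force: 60.3
```

```bash
python3 st.py
```

```text
t 7.6667 face [ 41.7 -82.3  33.1] r 92.3 th 44.9 f(face) [  2.5  -4.7 -11.6] open 30.7 grip 60.3 q [-0.15  0.14  0.67  1.99 -0.18  0.6   0.62]
tool err deg [-0.5 -0.2 -0.5] ftool [-5.3 -0.  11.6]
```

Call:
arm_command(steps=[[0, 0, 0, 0, 0, 0, 0.45], [0, 0, 0, 0, 0, 0, 0.45], [0.05, 0, 0.2, 0, 0, 0, 0.45], [0.05, 0, 0.2, 0, 0, 0, 0.45], [0, 0, 0, 0, 0, 0, 0.45]])

```text
t: 8.08
tcp_pos: [576.9, -320.9, 121.7]
eef_rot: [1.918, 1.927, 0.189]
ft_force: [-0.3, -0.4, -0.6]
opening: 38.6
gripper_force: 0.0
```

```bash
python3 st.py
```

```text
t 8.0833 face [ 37.8 -77.8  24. ] r 86.5 th 43.9 f(face) [-0.3 -0.5 -0.5] open 38.6 grip 0.0 q [-0.14  0.16  0.66  1.99 -0.2   0.59  0.63]
tool err deg [-0.2  0.2 -1.5] ftool [-0.3 -0.5  0.5]
```

Call:
arm_command(steps=[[-0.1, 0.12, 0, 0, 0, -0.375, 0.45], [0, 0.12, 0, 0, 0, -0.375, 0.45], [0, 0.12, 0, 0, 0, -0.375, 0.45], [0, 0.12, 0, 0, 0, -0.375, 0.45], [0, 0.12, 0, 0, 0, -0.375, 0.45]])

```text
t: 8.5
tcp_pos: [582.9, -322.6, 124.1]
eef_rot: [1.791, 2.05, 0.145]
ft_force: [-12.4, 1.9, 3.0]
opening: 38.5
gripper_force: 5.5
```

```bash
python3 st.py
```

```text
t 8.5 face [ 44.4 -76.6  23.6] r 88.5 th 48.1 f(face) [-9.5 -4.   7.8] open 38.5 grip 5.5 q [-0.12  0.18  0.64  1.96 -0.19  0.61  0.76]
tool err deg [ 0.3  0.3 -4.8] ftool [  2.3 -10.1  -7.7]
```

Call:
arm_command(steps=[[0, 0, -0.25, 0, 0, 0, 0.45], [0, 0, 0, 0, 0, 0, 0.45]])

```text
t: 8.67
tcp_pos: [583.7, -321.7, 130.2]
eef_rot: [1.788, 2.045, 0.148]
ft_force: [-4.8, -0.4, -3.2]
opening: 38.6
gripper_force: 3.2
```

```bash
python3 st.py
```

```text
t 8.6667 face [ 47.2 -75.4  29. ] r 89.0 th 50.0 f(face) [-5.1 -2.5 -1.2] open 38.6 grip 3.2 q [-0.13  0.16  0.65  1.96 -0.18  0.62  0.75]
tool err deg [ 0.   0.2 -2.8] ftool [ 0.8 -5.7  1.2]
```

Call:
arm_command(steps=[[0, 0.12, 0, 0, 0, -0.375, 0.45], [0, 0.12, 0, 0, 0, -0.375, 0.45], [0, 0.12, 0, 0, 0, -0.375, 0.45], [0, 0.12, 0, 0, 0, -0.375, 0.45]])

```text
t: 9.0
tcp_pos: [591.1, -320.3, 132.4]
eef_rot: [1.677, 2.136, 0.114]
ft_force: [-11.5, -0.9, -1.7]
opening: 38.5
gripper_force: 5.4
```

```bash
python3 st.py
```

```text
t 9.0 face [ 53.5 -70.8  28.5] r 88.7 th 55.1 f(face) [-9.6 -6.   2.6] open 38.5 grip 5.4 q [-0.12  0.18  0.63  1.94 -0.18  0.63  0.84]
tool err deg [ 0.2  0.2 -3.8] ftool [  1.7 -11.2  -2.6]
```

Call:
arm_command(steps=[[0, 0.12, 0, 0, 0, -0.375, 0.45], [0, 0.12, 0, 0, 0, -0.375, 0.45], [0, 0.12, 0, 0, 0, -0.375, 0.45], [0, 0, 0, 0, 0, 0, 0.45]])

```text
t: 9.33
tcp_pos: [597.6, -318.7, 135.1]
eef_rot: [1.591, 2.197, 0.091]
ft_force: [-9.3, 0.5, 0.2]
opening: 38.4
gripper_force: 4.6
```

```bash
python3 st.py
```

```text
t 9.3333 face [ 59.3 -66.4  28.8] r 89.0 th 59.8 f(face) [-7.6 -3.8  3.8] open 38.4 grip 4.6 q [-0.11  0.18  0.61  1.93 -0.17  0.63  0.9 ]
tool err deg [ 0.1  0.2 -3.6] ftool [ 2.7 -8.1 -3.8]
```

Still sliding. I'll continue.

Call:
arm_command(steps=[[0, 0.12, 0, 0, 0, -0.375, 0.45], [0, 0.12, 0, 0, 0, -0.375, 0.45], [0, 0.12, 0, 0, 0, -0.375, 0.45], [0, 0, 0, 0, 0, 0, 0.45]])

```text
t: 9.67
tcp_pos: [602.2, -317.0, 136.7]
eef_rot: [1.506, 2.257, 0.066]
ft_force: [-13.4, 0.2, 1.7]
opening: 38.3
gripper_force: 6.1
```

```bash
python3 st.py
```

```text
t 9.6667 face [ 62.9 -62.7  28.9] r 88.8 th 63.1 f(face) [-10.2  -5.9   6.6] open 38.3 grip 6.1 q [-0.11  0.19  0.6   1.92 -0.17  0.64  0.97]
tool err deg [ 0.3  0.2 -4.7] ftool [  4.  -11.1  -6.6]
```

Call:
arm_command(steps=[[0, 0.12, 0, 0, 0, -0.25, 0.45], [0, 0.12, 0, 0, 0, -0.25, 0.45], [0, 0, 0, 0, 0, 0, 0.45]])

```text
t: 9.92
tcp_pos: [612.7, -313.6, 141.5]
eef_rot: [1.456, 2.276, 0.061]
ft_force: [-2.2, -3.5, -1.9]
opening: 38.6
gripper_force: 1.7
```

```bash
python3 st.py
```

```text
t 9.9167 face [ 72.  -54.9  29.9] r 90.5 th 70.7 f(face) [-1.1 -4.1 -1.5] open 38.6 grip 1.7 q [-0.11  0.19  0.59  1.91 -0.17  0.64  0.99]
tool err deg [-0.3 -0.1  0.7] ftool [-1.7 -4.   1.5]
```

Call:
arm_command(steps=[[0, 0.08, 0, 0, 0, -0.25, 0.45], [0, 0.08, 0, 0, 0, -0.25, 0.45], [0, 0.08, 0, 0, 0, -0.25, 0.45], [0, 0.08, 0, 0, 0, -0.25, 0.45]])

```text
t: 10.25
tcp_pos: [613.0, -312.4, 140.9]
eef_rot: [1.382, 2.33, 0.035]
ft_force: [-17.8, -2.8, 4.6]
opening: 38.1
gripper_force: 7.7
```

```bash
python3 st.py
```

```text
t 10.25 face [ 71.5 -53.7  29.5] r 89.4 th 71.1 f(face) [-11.3 -10.6  10.3] open 38.1 grip 7.7 q [-0.11  0.2   0.58  1.9  -0.16  0.65  1.05]
tool err deg [ 0.2  0.1 -2.8] ftool [  3.4 -15.1 -10.3]
```

Call:
arm_command(steps=[[0, 0.1, 0, 0, 0, 0, 0.45], [0, 0.1, 0, 0, 0, 0, 0.45], [0, 0, 0, 0, 0, 0, 0.45]])

```text
t: 10.5
tcp_pos: [613.2, -312.4, 140.8]
eef_rot: [1.389, 2.331, 0.031]
ft_force: [-22.5, -3.5, 6.5]
opening: 38.2
gripper_force: 9.6
```

```bash
python3 st.py
```

```text
t 10.5 face [ 71.6 -53.6  29.3] r 89.5 th 71.2 f(face) [-13.9 -13.3  13.6] open 38.2 grip 9.6 q [-0.11  0.2   0.59  1.9  -0.15  0.65  1.04]
tool err deg [ 0.4  0.2 -2.5] ftool [  4.  -19.  -13.5]
```

Call:
arm_command(steps=[[0, -0.3, 0, 0, 0, 0, 0.45], [0, -0.25, 0, 0, 0, 0, 0.45], [0, -0.15, 0, 0, 0, 0, 0.45], [0, -0.15, 0, 0, 0, 0, 0.45], [0, 0, 0, 0, 0, 0, 0.45]])

```text
t: 10.92
tcp_pos: [607.5, -316.2, 140.1]
eef_rot: [1.375, 2.325, 0.042]
ft_force: [-0.7, -0.4, -0.6]
opening: 38.2
gripper_force: 0.0
```

```bash
python3 st.py
```

```text
t 10.9167 face [ 68.3 -59.6  30.1] r 90.6 th 66.9 f(face) [-0.6 -0.7 -0.3] open 38.2 grip 0.0 q [-0.09  0.19  0.58  1.92 -0.17  0.63  1.07]
tool err deg [-0.4 -0.1 -7.1] ftool [ 0.1 -0.9  0.3]
```

Call:
arm_command(steps=[[0, 0, 0, 0, 0, 0.8, 0.45], [0, -0.1, 0, 0, 0, 0.8, 0.45], [0, -0.1, 0, 0, 0, 0, 0.45], [0, -0.1, 0, 0, 0, 0, 0.45], [0, 0, 0, 0, 0, 0, 0.45]])

```text
t: 11.33
tcp_pos: [604.4, -317.6, 139.2]
eef_rot: [1.499, 2.246, 0.078]
ft_force: [5.9, 0.3, -0.9]
opening: 38.3
gripper_force: 2.7
```

```bash
python3 st.py
```

```text
t 11.3333 face [ 66.  -62.3  30.2] r 90.8 th 64.7 f(face) [ 4.2  3.  -3. ] open 38.3 grip 2.7 q [-0.1   0.18  0.6   1.92 -0.18  0.63  0.98]
tool err deg [-0.6 -0.1 -3. ] ftool [-1.3  5.   3. ]
```

Call:
arm_command(steps=[[0, -0.1, 0, 0, 0, 0, 0.45], [0, -0.1, 0, 0, 0, 0, 0.45], [0, 0, 0, 0, 0, 0, 0.45]])

```text
t: 11.58
tcp_pos: [603.9, -317.7, 139.4]
eef_rot: [1.494, 2.244, 0.081]
ft_force: [13.1, 2.2, -4.3]
opening: 38.6
gripper_force: 5.7
```

```bash
python3 st.py
```

```text
t 11.5833 face [ 65.7 -62.6  30.5] r 90.8 th 64.4 f(face) [ 7.8  8.  -8.4] open 38.6 grip 5.7 q [-0.1   0.18  0.6   1.93 -0.18  0.62  0.98]
tool err deg [-0.8 -0.2 -3.4] ftool [-0.8 11.   8.6]
```

The nest resists in both directions, so it seems locked at about 68°. I'll centre, open, retract along the axis and look.

Call:
arm_command(steps=[[0, 0.3, 0, 0, 0, 0, 0.45], [0, 0.12, 0, 0, 0, 0, 0.65], [0, 0, 0, 0, 0, 0, 0.65], [0, 0, -0.6, 0, 0, 0, 0.65], [0, 0, -0.8, 0, 0, 0, 0.65]])

```text
t: 12.0
tcp_pos: [592.9, -312.1, 162.5]
eef_rot: [1.508, 2.25, 0.071]
ft_force: [-0.3, 0.0, -0.6]
opening: 56.0
gripper_force: 0.0
```

Call:
arm_command(steps=[[0, 0, -0.9, 0, 0, 0, 0.65], [0, 0, -0.9, 0, 0, 0, 0.2], [0, 0, -0.9, 0, 0, 0, 0]])

```text
t: 12.25
tcp_pos: [572.7, -302.3, 213.4]
eef_rot: [1.507, 2.247, 0.073]
ft_force: [0.4, 0.5, 0.6]
opening: 32.1
gripper_force: 0.0
```

```bash
python3 st.py; python3 - <<'E'
from h import *
q=np.load("q.npy")
t=snapshot("top");sd=snapshot("side")
for th in (66,68,70):
    m,F=model(q,np.radians(th))
    print(th,[proj(p,m["knob"]+F[:,2]*h)[0].round(1) for p in (t,sd) for h in (0,9)],[proj(p,m[k])[0].round(1) for p in (t,sd) for k in("t0","t1","t2")])
for k in ("knob_centre","tab_0_top"):
    for p in(t,sd): print(k,search_frame(p,k)[:3])
c=t["color"][160:260,300:420][:,:,::-1];d=sd["color"][120:220,240:360][:,:,::-1]
a=np.hstack([cv2.resize(x,(400,600) if 0 else (400,333),interpolation=2) for x in(c,d)])
cv2.imwrite("pics/idx.png",cv2.convertScaleAbs(a,alpha=1.5))
E
```

```text
t 12.25 face [ 65.4 -63.2 112.3] r 90.9 th 64.0 f(face) [0.3 0.7 0.5] open 32.1 grip 0.0 q [-0.17  0.01  0.62  1.92  0.01  0.78  0.83]
tool err deg [-0.2 -0.  -3.4] ftool [ 0.2  0.7 -0.5]
66 [array([388.2, 200.6]), array([388.4, 201.7]), array([276.3, 152. ]), array([277.5, 149.3])] [array([351.7, 194. ]), array([331.8, 218.4]), array([364.1, 223.1]), array([266.5, 172.7]), array([285.2, 190.3]), array([291.6, 176.7])]
68 [array([387.7, 199.3]), array([387.8, 200.4]), array([275.2, 151.8]), array([276.4, 149.1])] [array([351.1, 194. ]), array([332.1, 218.9]), array([364.5, 222.6]), array([266.3, 173. ]), array([285.8, 190.4]), array([291.2, 176.4])]
70 [array([387.1, 198. ]), array([387.2, 199.1]), array([274.2, 151.7]), array([275.4, 149. ])] [array([350.4, 193.9]), array([332.4, 219.5]), array([364.9, 222.1]), array([266.2, 173.3]), array([286.3, 190.4]), array([290.8, 176. ])]
knob_centre [{'position': [391.8, 197.7], 'conf': 0.55}]
knob_centre []
tab_0_top [{'position': [351.2, 193.5], 'conf': 0.5}]
tab_0_top []
```

View pics/idx.png

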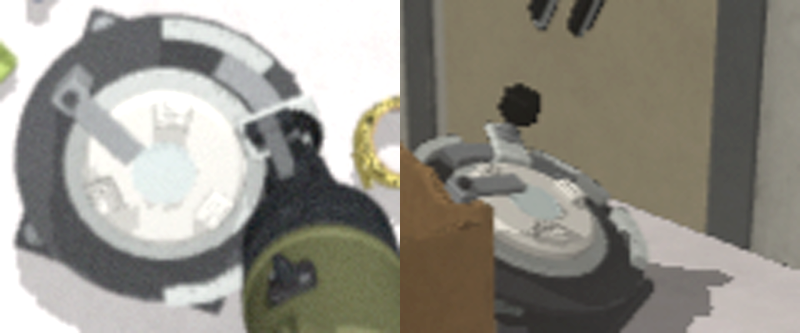

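The side view shows the knob at about (276.0,151.2), near the "home at about 67°" prediction (row 151.9, against 149.2 if it were riding). All three tabs are clear of the guard. I'll check the height with blob centroids.

```bash
python3 - <<'E'
from h import *
q=np.load("q.npy")
sd=snapshot("side")
def blob(im,c):
    g=im.max(2).astype(int);o=(c[0]-10,c[1]-10);w=g[o[1]:o[1]+21,o[0]:o[0]+21]<42
    n,l,s,ce=cv2.connectedComponentsWithStats(w.astype(np.uint8));k=1+np.argmax(s[1:,4]);return ce[k]+o,s[k]
print(blob(cv2.imread("pics/side0.png"),(309,169)),blob(sd["color"],(276,151)))
m,F=model(q);print(proj(sd,m["knob"]))
for th in np.arange(64,71):
    m,F=model(q,np.radians(th)); print(th,proj(sd,m["knob"])[0].round(1),proj(sd,m["knob"]+9*F[:,2])[0].round(1))
E
```

```text
(array([308.31092437, 168.56302521]), array([  3,   4,  13,  12, 119], dtype=int32)) (array([275.83050847, 151.24576271]), array([  4,   4,  12,  13, 118], dtype=int32))
[[308.54678537 168.6157325 ]]
64 [277.3 152.2] [278.5 149.5]
65 [276.8 152.1] [278.  149.4]
66 [276.3 152. ] [277.5 149.3]
67 [275.7 151.9] [276.9 149.2]
68 [275.2 151.8] [276.4 149.1]
69 [274.7 151.8] [275.9 149.1]
70 [274.2 151.7] [275.4 149. ]
```

The tabs also sit about 1 px higher in the side view than the model, so the bias is in the model and the pin is home. I'll refit with all the data and work out the tab moves.

```bash
python3 - <<'E'
from h import *
from scipy.optimize import least_squares
t=snapshot("top");s=snapshot("side");q=np.load("q.npy")
ob=[(t,"knob",(378.6,242.9),0),(s,"knob",(308.4,168.7),0),(t,"cen",(348.9,211.6),0),(s,"cen",(281.7,181.2),0),(t,"t0",(368.2,207.7),0),(s,"t0",(277.5,170),0),(t,"t2",(345,228.7),0),(s,"t2",(294,187.3),0),(t,"tip",(339.3,206),0),
(t,"t0",(351.4,194),1),(t,"t1",(331,218),1),(t,"t2",(363.9,222.4),1),(s,"t2",(291.9,175.6),1),(s,"t1",(285,189),1),(s,"knob",(275.8,151.2),1)]
def res(v):
    M=[model(v[:5])[0],model(v[:5],v[5])[0]];return np.concatenate([proj(p,M[i][k])[0]-u for p,k,u,i in ob])
f=least_squares(res,np.r_[q,1.18],loss='soft_l1');print(f.cost,np.round(f.x,3),np.degrees(f.x[5]));print(np.round(f.fun.reshape(-1,2),1).tolist())
np.save("q2.npy",f.x)
q=f.x;m,F=model(q[:5],q[5]);fz=F[:,2];ay=np.radians(50)
A=now();P={k:toolpose(q,ay,m[k]+fz*16) for k in("t1","t2","t0")}
print(rows(A,P["t1"]));print(rows(P["t1"],P["t2"]));print(rows(P["t2"],P["t0"]))
E
sed -i 's/q.npy/q2.npy/' st.py; python3 st.py
```

```text
4.308472306314137 [ 5.91290e+02 -2.39787e+02  8.58910e+01 -4.44000e-01  4.36700e+00
  1.16000e+00] 66.44575782422726
[[-0.2, -0.4], [0.1, -0.3], [0.1, -0.3], [-1.2, -0.8], [-0.8, -0.7], [1.2, -0.3], [-0.6, 0.1], [1.3, -0.2], [0.8, -0.2], [0.0, -0.1], [0.6, 0.3], [0.0, 0.5], [-0.5, 0.6], [0.3, 0.6], [0.2, 0.4]]
(7, array([ 0.939,  0.058,  0.551, -0.014,  0.016, -0.075]), [array([ 572., -275.,  185.]), array([ 571., -249.,  157.]), array([ 569., -222.,  130.]), array([ 566., -196.,  102.])])
(4, array([-0.76, -0.5 ,  0.  ,  0.  ,  0.  ,  0.  ]), [array([ 563., -214.,  104.]), array([ 560., -232.,  106.]), array([ 557., -249.,  109.]), array([ 554., -267.,  111.])])
(4, array([-0.053,  0.908,  0.   ,  0.   ,  0.   ,  0.   ]), [array([ 569., -260.,  116.]), array([ 585., -253.,  121.]), array([ 601., -246.,  127.]), array([ 617., -239.,  132.])])
t 12.7 face [ 62.9 -63.4 109.8] r 89.3 th 64.6 f(face) [-0.3 -0.5  0.4] open 0.2 grip 0.0 q [-0.17  0.01  0.62  1.92  0.    0.78  0.83]
tool err deg [ 0.4 -0.5 -3.1] ftool [-0.1 -0.6 -0.4]
```

Call:
arm_command(steps=[[0.94, 0.06, 0.55, 0, 0, -0.07, 0], [0.94, 0.06, 0.55, 0, 0, -0.07, 0], [0.94, 0.06, 0.55, 0, 0, -0.07, 0], [0.94, 0.06, 0.55, 0, 0, -0.07, 0], [0.94, 0.06, 0.55, 0, 0, -0.07, 0]])

```text
t: 13.12
tcp_pos: [569.4, -225.5, 133.3]
eef_rot: [1.478, 2.265, 0.066]
ft_force: [0.1, -0.1, -0.3]
opening: 0.3
gripper_force: 0.0
```

Call:
arm_command(steps=[[0.94, 0.06, 0.55, 0, 0, -0.07, 0], [0.94, 0.06, 0.4, 0, 0, -0.07, 0], [0, 0, 0, 0, 0, 0, 0]])

```text
t: 13.37
tcp_pos: [563.8, -191.7, 101.3]
eef_rot: [1.465, 2.281, 0.062]
ft_force: [-1.1, 0.9, 0.5]
opening: -0.1
gripper_force: 0.0
```

```bash
cat > tab.py <<'E'
import sys
from h import *
q=np.load("q2.npy");m,F=model(q[:5],q[5]);A=now()
for k in sys.argv[1:]:
    print(k,"mm in tool axes to tab top:",(A[:3,:3].T@(m[k]-A[:3,3])).round(1))
E
python3 st.py; python3 tab.py t1 t2 t0
```

```text
t 13.3667 face [-34.7  31.6  33.2] r 46.9 th 247.5 f(face) [-1.   0.3  1.1] open -0.1 grip 0.0 q [-0.28  0.04  0.51  2.14  0.15  0.56  0.54]
tool err deg [  0.3   0.9 177.5] ftool [ 1.  -0.4 -1.1]
t1 mm in tool axes to tab top: [-4.9  0.7 17.2]
t2 mm in tool axes to tab top: [-65.6 -39.4  17.8]
t0 mm in tool axes to tab top: [-70.   33.2  17.1]
```

Call:
arm_command(steps=[[-0.23, 0.03, 0.3, 0, 0, 0, 0], [0, 0, 0.3, 0, 0, 0, 0], [0, 0, 0.15, 0, 0, 0, 0], [0, 0, 0.1, 0, 0, 0, 0], [0, 0, 0, 0, 0, 0, 0]])

```text
t: 13.78
tcp_pos: [575.2, -203.6, 92.4]
eef_rot: [1.468, 2.27, 0.064]
ft_force: [-0.4, -0.3, 1.5]
opening: -0.4
gripper_force: 0.5
```

```bash
python3 st.py; python3 tab.py t1
```

```text
t 13.7833 face [-24.5  25.8  18.7] r 35.6 th 243.3 f(face) [ 0.4 -0.4  1.5] open -0.4 grip 0.5 q [-0.26  0.08  0.52  2.12  0.1   0.52  0.59]
tool err deg [  0.9   0.4 173.7] ftool [-0.6 -0.1 -1.5]
t1 mm in tool axes to tab top: [ 6.6 -1.6  2.6]
```

Call:
arm_command(steps=[[0.3, -0.08, 0, 0, 0, 0, 0], [0, 0, 0, 0, 0, 0, 0], [0, 0, 0, 0, 0, 0, 0]])

```text
t: 14.03
tcp_pos: [571.1, -198.0, 89.6]
eef_rot: [1.467, 2.271, 0.064]
ft_force: [-1.3, -0.9, 1.6]
opening: -0.1
gripper_force: 1.1
```

```bash
python3 st.py; python3 tab.py t1
```

```text
t 14.0333 face [-31.2  29.   18.7] r 42.6 th 246.9 f(face) [-0.  -1.4  1.8] open -0.1 grip 1.1 q [-0.27  0.07  0.52  2.13  0.12  0.52  0.57]
tool err deg [  0.8   0.5 177.3] ftool [-0.9 -1.1 -1.8]
t1 mm in tool axes to tab top: [-0.6  0.3  2.7]
```

Call:
arm_command(steps=[[0, 0, 0.12, 0, 0, 0, 0], [0, 0, 0.12, 0, 0, 0, 0], [0, 0, 0.12, 0, 0, 0, 0], [0, 0, 0.12, 0, 0, 0, 0], [0, 0, 0, 0, 0, 0, 0]])

```text
t: 14.45
tcp_pos: [573.4, -198.7, 86.1]
eef_rot: [1.473, 2.274, 0.068]
ft_force: [-57.5, 20.8, 76.3]
opening: 0.4
gripper_force: 47.2
```

```bash
python3 st.py
```

```text
t 14.45 face [-30.6  29.4  14.5] r 42.4 th 245.9 f(face) [-22.9  -5.9  94.9] open 0.4 grip 47.2 q [-0.26  0.09  0.52  2.13  0.1   0.51  0.59]
tool err deg [  0.2   0.6 176.4] ftool [ 13.4 -19.9 -94.8]
```

Call:
arm_command(steps=[[0, 0, -0.35, 0, 0, 0, 0], [0, 0, -0.35, 0, 0, 0, 0], [0, 0, -0.35, 0, 0, 0, 0]])

```text
t: 14.7
tcp_pos: [566.8, -195.5, 100.3]
eef_rot: [1.467, 2.271, 0.065]
ft_force: [-0.4, 0.2, -0.7]
opening: -0.1
gripper_force: 0.0
```

```bash
python3 st.py; python3 tab.py t1 t2; python3 - <<'E'
from h import *
t=snapshot("top");s=snapshot("side")
c=s["color"][150:210,250:322][:,:,::-1]
cv2.imwrite("pics/p1.png",cv2.convertScaleAbs(cv2.resize(c,(480,400),interpolation=2),alpha=1.5))
E
```

```text
t 14.7 face [-31.2  29.5  30.4] r 42.9 th 246.4 f(face) [-0.7  0.  -0.5] open -0.1 grip 0.0 q [-0.28  0.04  0.52  2.14  0.15  0.54  0.55]
tool err deg [  0.8   0.4 176.7] ftool [ 0.6 -0.4  0.5]
t1 mm in tool axes to tab top: [-0.8 -0.  14.4]
t2 mm in tool axes to tab top: [-61.7 -39.9  15.1]
```

View pics/p1.png

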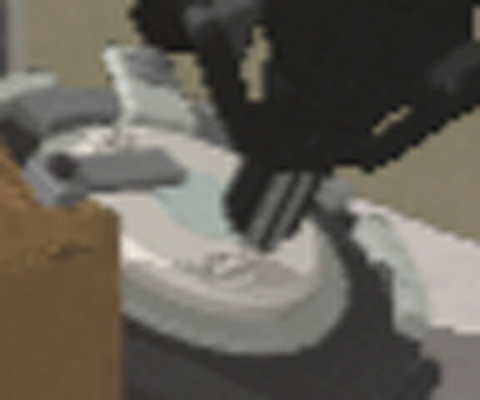

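Tab_1 took about 4–5 mm of travel and then rose steeply to 95 N, which means the end stop. I'll press the others in finer steps. Moving to tab_2.

Call:
arm_command(steps=[[-0.77, -0.5, 0, 0, 0, 0, 0], [-0.77, -0.5, 0, 0, 0, 0, 0], [-0.77, -0.5, 0, 0, 0, 0, 0], [-0.77, -0.5, 0, 0, 0, 0, 0], [0, 0, 0, 0, 0, 0, 0]])

```text
t: 15.22
tcp_pos: [552.8, -271.8, 109.6]
eef_rot: [1.472, 2.267, 0.061]
ft_force: [0.4, -0.4, -0.3]
opening: 0.2
gripper_force: 0.0
```

Call:
arm_command(steps=[[0, 0, 0, 0, 0, 0, 0], [0, 0, 0.2, 0, 0, 0, 0], [0, 0, 0.1, 0, 0, 0, 0], [0, 0, 0, 0, 0, 0, 0]])

```text
t: 15.55
tcp_pos: [556.3, -267.2, 103.0]
eef_rot: [1.466, 2.274, 0.064]
ft_force: [-0.9, 0.3, 0.5]
opening: 0.0
gripper_force: 0.0
```

```bash
python3 st.py; python3 tab.py t2 t0
```

```text
t 15.55 face [-10.8 -39.8  23.8] r 41.2 th 4.7 f(face) [-0.7 -0.1  0.9] open 0.0 grip 0.0 q [-0.17  0.08  0.58  2.1  -0.03  0.54  0.84]
tool err deg [  0.1  -0.6 -65.1] ftool [ 0.4 -0.5 -0.9]
t2 mm in tool axes to tab top: [-1.4 -0.1  7.8]
t0 mm in tool axes to tab top: [-5.7 72.5  7.4]
```

Call:
arm_command(steps=[[-0.06, 0, 0.1, 0, 0, 0, 0], [0, 0, 0.1, 0, 0, 0, 0], [0, 0, 0, 0, 0, 0, 0]])

```text
t: 15.8
tcp_pos: [558.3, -270.1, 100.6]
eef_rot: [1.466, 2.272, 0.064]
ft_force: [-0.6, 0.5, 0.3]
opening: -0.5
gripper_force: 0.0
```

```bash
python3 st.py
```

```text
t 15.8 face [ -9.  -41.6  20.4] r 42.5 th 7.6 f(face) [-0.6  0.2  0.6] open -0.5 grip 0.0 q [-0.16  0.09  0.58  2.1  -0.04  0.53  0.86]
tool err deg [  0.   -0.6 -62.1] ftool [ 0.6 -0.2 -0.6]
```

Call:
arm_command(steps=[[0, 0, 0.1, 0, 0, 0, 0], [0, 0, 0, 0, 0, 0, 0]])

```text
t: 15.97
tcp_pos: [559.0, -270.7, 98.9]
eef_rot: [1.467, 2.271, 0.064]
ft_force: [0.4, -0.1, -0.1]
opening: 0.0
gripper_force: 0.0
```

```bash
python3 st.py|head -1
```

```text
t 15.9667 face [ -8.8 -41.8  18.5] r 42.7 th 7.9 f(face) [ 0.3  0.1 -0.2] open 0.0 grip 0.0 q [-0.16  0.09  0.58  2.1  -0.05  0.53  0.86]
```

Call:
arm_command(steps=[[0, 0, 0.1, 0, 0, 0, 0], [0, 0, 0, 0, 0, 0, 0]])

```text
t: 16.13
tcp_pos: [559.8, -271.1, 97.4]
eef_rot: [1.467, 2.271, 0.065]
ft_force: [-2.0, 2.4, 2.7]
opening: 0.1
gripper_force: 1.7
```

```bash
python3 st.py|head -1
```

```text
t 16.1333 face [ -8.7 -41.8  16.8] r 42.7 th 8.0 f(face) [-1.4  1.3  3.7] open 0.1 grip 1.7 q [-0.16  0.1   0.58  2.1  -0.05  0.52  0.87]
```

Call:
arm_command(steps=[[0, 0, 0.1, 0, 0, 0, 0], [0, 0, 0.1, 0, 0, 0, 0], [0, 0, 0, 0, 0, 0, 0]])

```text
t: 16.38
tcp_pos: [561.3, -271.7, 94.1]
eef_rot: [1.467, 2.272, 0.065]
ft_force: [-4.4, 3.3, 5.8]
opening: -0.4
gripper_force: 4.0
```

```bash
python3 st.py|head -1
```

```text
t 16.3833 face [ -8.6 -41.7  13.1] r 42.5 th 8.1 f(face) [-2.5  1.1  7.5] open -0.4 grip 4.0 q [-0.16  0.11  0.58  2.09 -0.07  0.52  0.88]
```

Call:
arm_command(steps=[[0, 0, 0.1, 0, 0, 0, 0], [0, 0, 0, 0, 0, 0, 0]])

```text
t: 16.55
tcp_pos: [562.4, -272.5, 94.3]
eef_rot: [1.467, 2.27, 0.067]
ft_force: [-14.9, 8.0, 23.3]
opening: -0.1
gripper_force: 14.2
```

```bash
python3 st.py|head -1
```

```text
t 16.55 face [ -7.4 -41.9  12.7] r 42.5 th 9.8 f(face) [-5.5  0.8 28.3] open -0.1 grip 14.2 q [-0.15  0.11  0.58  2.09 -0.07  0.52  0.88]
```

Call:
arm_command(steps=[[0, 0, 0.06, 0, 0, 0, 0], [0, 0, 0, 0, 0, 0, 0], [0, 0, -0.4, 0, 0, 0, 0], [0, 0, -0.5, 0, 0, 0, 0], [0, 0, 0, 0, 0, 0, 0]])

```text
t: 16.97
tcp_pos: [556.4, -269.5, 108.9]
eef_rot: [1.466, 2.268, 0.066]
ft_force: [0.6, -0.6, 0.7]
opening: 0.0
gripper_force: 0.0
```

```bash
python3 st.py; python3 tab.py t0
```

```text
t 16.9667 face [ -7.3 -41.9  28.8] r 42.5 th 9.9 f(face) [ 1.  -0.2  0.3] open 0.0 grip 0.0 q [-0.17  0.07  0.58  2.1  -0.02  0.55  0.84]
tool err deg [ -0.2  -0.6 -59.7] ftool [-0.9  0.5 -0.3]
t0 mm in tool axes to tab top: [-1.4 71.9 12.6]
```

Call:
arm_command(steps=[[-0.02, 0.9, 0, 0, 0, 0, 0], [-0.02, 0.9, 0, 0, 0, 0, 0], [-0.02, 0.9, 0, 0, 0, 0, 0], [-0.02, 0.9, 0, 0, 0, 0, 0], [0, 0, 0, 0, 0, 0, 0]])

```text
t: 17.38
tcp_pos: [622.1, -236.3, 128.0]
eef_rot: [1.46, 2.272, 0.067]
ft_force: [0.4, 0.3, 1.4]
opening: -0.3
gripper_force: 0.0
```

Call:
arm_command(steps=[[0, 0, 0, 0, 0, 0, 0], [0, 0, 0.1, 0, 0, 0, 0], [0, 0, 0.1, 0, 0, 0, 0], [0, 0, 0, 0, 0, 0, 0]])

```text
t: 17.72
tcp_pos: [618.2, -240.6, 122.2]
eef_rot: [1.469, 2.271, 0.063]
ft_force: [-0.8, -0.6, -0.7]
opening: -0.1
gripper_force: 0.0
```

```bash
python3 st.py; python3 tab.py t0
```

```text
t 17.7167 face [37.6 10.8 22.5] r 39.2 th 125.9 f(face) [-0.7 -0.9 -0.4] open -0.1 grip 0.0 q [-0.22  0.16  0.55  1.98 -0.03  0.59  0.75]
tool err deg [ 0.6 -0.2 56.3] ftool [-0.  -1.2  0.4]
t0 mm in tool axes to tab top: [-1.2  2.6  6.5]
```

Call:
arm_command(steps=[[-0.06, 0.13, 0.1, 0, 0, 0, 0], [0, 0, 0.1, 0, 0, 0, 0], [0, 0, 0, 0, 0, 0, 0]])

```text
t: 17.97
tcp_pos: [623.5, -240.9, 120.8]
eef_rot: [1.468, 2.271, 0.064]
ft_force: [-2.8, -0.3, 1.5]
opening: 0.1
gripper_force: 1.1
```

```bash
python3 st.py|head -1
```

```text
t 17.9667 face [41.6 12.8 19.2] r 43.5 th 126.9 f(face) [-1.5 -1.5  2.4] open 0.1 grip 1.1 q [-0.22  0.17  0.55  1.97 -0.04  0.59  0.76]
```

Call:
arm_command(steps=[[0, 0, 0.1, 0, 0, 0, 0], [0, 0, 0.1, 0, 0, 0, 0], [0, 0, 0, 0, 0, 0, 0]])

```text
t: 18.22
tcp_pos: [625.1, -241.5, 117.3]
eef_rot: [1.467, 2.271, 0.064]
ft_force: [-2.1, 0.2, 2.9]
opening: -0.3
gripper_force: 2.0
```

```bash
python3 st.py|head -1
```

```text
t 18.2167 face [41.6 13.  15.2] r 43.6 th 127.1 f(face) [-0.6 -0.7  3.5] open -0.3 grip 2.0 q [-0.21  0.18  0.55  1.97 -0.05  0.58  0.76]
```

Call:
arm_command(steps=[[0, 0, 0.1, 0, 0, 0, 0], [0, 0, 0, 0, 0, 0, 0]])

```text
t: 18.38
tcp_pos: [625.5, -241.7, 117.0]
eef_rot: [1.469, 2.272, 0.066]
ft_force: [-15.6, 5.1, 18.7]
opening: -0.1
gripper_force: 11.3
```

```bash
python3 st.py|head -1
```

```text
t 18.3833 face [41.8 13.  14.8] r 43.8 th 127.0 f(face) [-6.9 -2.1 23.8] open -0.1 grip 11.3 q [-0.21  0.18  0.55  1.96 -0.05  0.59  0.77]
```

Call:
arm_command(steps=[[0, 0, 0.08, 0, 0, 0, 0], [0, 0, 0, 0, 0, 0, 0]])

```text
t: 18.55
tcp_pos: [625.7, -241.7, 116.8]
eef_rot: [1.47, 2.272, 0.067]
ft_force: [-24.9, 9.6, 30.8]
opening: -0.0
gripper_force: 19.4
```

```bash
python3 st.py|head -1
```

```text
t 18.55 face [41.9 13.  14.5] r 43.9 th 127.1 f(face) [-11.1  -2.1  39.1] open -0.0 grip 19.4 q [-0.21  0.19  0.55  1.96 -0.06  0.59  0.77]
```

All three tabs hit a hard stop after the same travel. I'll lift clear and take a final look.

Call:
arm_command(steps=[[0, 0, -0.4, 0, 0, 0, 0], [0, 0, -0.8, 0, 0, 0, 0], [0, 0, -1, 0, 0, 0, 0], [0, 0, -1, 0, 0, 0, 0], [0, 0, -1, 0, 0, 0, 0]])

```text
t: 18.97
tcp_pos: [594.4, -225.5, 190.4]
eef_rot: [1.467, 2.271, 0.064]
ft_force: [1.0, 0.5, 0.2]
opening: 0.1
gripper_force: 0.0
```

Call:
arm_command(steps=[[-0.6, -0.6, -1, 0, 0, 0, 0.3], [-0.6, -0.6, -1, 0, 0, 0, 0.3], [-0.6, -0.6, -0.8, 0, 0, 0, 0.3], [0, 0, 0, 0, 0, 0, 0.3], [0, 0, 0, 0, 0, 0, 0.3]])

```text
t: 19.38
tcp_pos: [555.1, -263.3, 244.0]
eef_rot: [1.468, 2.268, 0.067]
ft_force: [-0.1, 0.6, 0.9]
opening: 25.5
gripper_force: 0.0
```

```bash
python3 st.py; python3 - <<'E'
from h import *
t=snapshot("top");s=snapshot("side")
c=t["color"][170:250,300:396][:,:,::-1];d=s["color"][140:210,250:334][:,:,::-1]
cv2.imwrite("pics/end.png",np.hstack([cv2.convertScaleAbs(cv2.resize(c,(400,333),interpolation=2),alpha=1.),cv2.convertScaleAbs(cv2.resize(d,(400,333),interpolation=2),alpha=1.2)]))
g=s["color"].max(2).astype(int);w=(g[141:162,266:287]<42).astype(np.uint8)
n,l,st,ce=cv2.connectedComponentsWithStats(w);k=1+np.argmax(st[1:,4]);print("knob",ce[k]+(266,141),st[k])
E
```

```text
t 19.3833 face [ 46.4 -36.8 152.9] r 59.2 th 71.4 f(face) [0.1 0.4 1. ] open 25.5 grip 0.0 q [-0.24 -0.11  0.59  1.95  0.14  0.85  0.71]
tool err deg [ 0.2 -0.6  1.9] ftool [ 0.2  0.4 -1. ]
knob [275.05785124 151.12396694] [  3   4  13  13 121]
```

View pics/end.png

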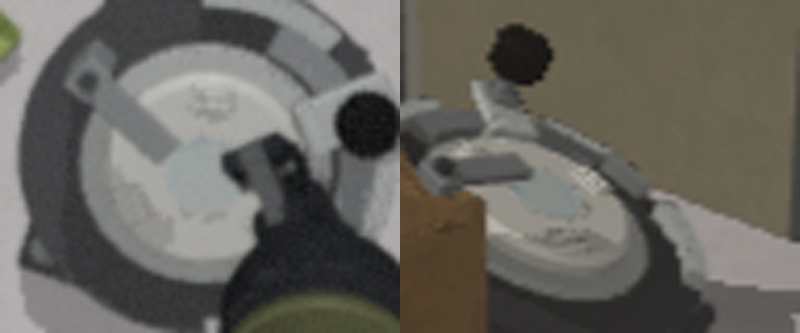

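The final picture shows the knob at home height (row 151.1, stem gap as at the start), the tabs sunk flat and the arm clear. Handing in.

```bash
python3 -c "
from workcell import r
print(r.finish_job())"
```

```text
the job is handed in; nothing more can be done
None
```

The job is handed in: the nest is locked about 66–68° counterclockwise, then all three tabs were pressed to their stops. That the pin is fully home rests on side-camera height and on resisting 19 N forward and 11 N back. One press peaked at 95 N (limit 120 N), the bystanders weren't re-checked, and the arm ended clear at about 19.5 s.

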